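# Couple the crank to the cheese carousel and index it

## Robot

A 6-joint arm with a two-finger parallel gripper is mounted at the origin on a cart in front of the work surface, level with it; the furniture and walls round the work are solid. World frame = base frame: x ahead of the robot, y to its left, z up, the work surface at z = 0. Lengths are in m, angles in rad, forces in N, time in s.
With the tool pointing down it reaches from about 0.35 to 0.975 m from the base axis. Payload 4.9 kg.
Tool frame: the origin (TCP) lies at the very end of the fingers, on their centre line; the grasp point (between the pads) lies 19 mm behind it; z points along the fingers, y is the direction in which the jaws open and shut (so a half turn about z gives the same grasp; the last joint's range is limited). The gripper opens to 85 mm and grips with 20 to 120 N. Pads are 22 mm wide; open, the fingers measure 114 mm over their backs; the gripper's body (76 mm by 85 mm) begins 54 mm behind the grasp point. The pads swing forward as they close: fully open they stand 13 mm farther back than shut.
Start: joints at [1.198, 0.053, 1.613, -0, 1.476, -0.119], TCP at [0.157, 0.605, 0.231] pointing down, gripper open.
Joint ranges: [-3.01, 3.01], [-1.01, 2.22], [0.06, 2.58], [-1.02, 4.17], [0.09, 2.62], [-3.14, 3.14]. Speed limits (rad/s): [2.57, 2.57, 3.14, 3.14, 3.14, 3.14].

## Interface

Orientations are given as a unit quaternion [w, x, y, z].
In Python, from plant import state, grab_frame, camera_model, job_done, search_frame, masks_of, place_of gives the robot as it stands.
- The arm moves only by the tool drive_tool, never from a script. Its argument "series" is a list of rows, each a list of 2 entries, a list of its own where there are three numbers: the shift along the world's x, y, z in m, then the turn, a rotation vector about the world's x, y, z in degrees. A call has 1 to 8 rows; each row is the pose to reach, as a shift and turn from the pose commanded when the call began; what a row does not reach only later rows make up. A row lasts 1/10 s, in which the tool goes at most 50 mm and 8.59 degrees, less where a joint would pass 70% of its speed; a pose out of reach is approached as far as the arm can. A call with a gripper value outside its range is refused whole. "fingers" is the closure, from -1 (fully open) to 1 (shut), so that 0 is half open, set as the call begins (left out, the last holds). The fingers move at their own pace and stop on an object; the grip force is fixed at half the most. Time passes only in rows, so rows that repeat a pose let the fingers close. It gives the time, the measured TCP pose, the force and the opening at its end, in the units of the state.
- state(): the state, without advancing time (a new reading comes with each control period).
- grab_frame(name): name is "side" or "top"; returns the picture (480x640x3 uint8, red, green, blue); there is no depth.
- camera_model(name): a dict with "fovy" (degrees; the focal length in pixels is half the picture's height over the tangent of half this angle, whatever the lens; pixels are square), "cx", "cy" (the principal point, pixels), "D" ([k1, k2, p1, p2, k3] as OpenCV has them; the pictures are not rectified), "rvec" (rotation vector, rad) and "tvec" (3), from world to camera coordinates, as OpenCV has them. Camera axes: x right, y down, z forward; pixel columns grow to the right and rows downward; lengths in m; the calibration is good to about 2 mm. A picture is of the moment at which its call begins. camera_model takes no time and is no camera call.
- job_done(): hands the job in, once; it reports no verdict.
Trained networks look in the newest picture that a camera, given by its name, has taken for a name from the list of things; names that differ only in an ending like _2 or _b are one class to them, and where a whole thing is asked for, a point or a joint stands for the part that bears it (a point fixed in the world has none). Each returns a list of dicts, best first, with "confidence" (0 to 1); they miss things now and then, are a little off and sometimes report something else, mostly with a low value. They report only what shows in the picture. A call takes as long as a camera call.
- search_frame(camera, name): "location" ([x, y, z] in m, in world coordinates, good to about 4 mm: the middle of the surface that is visible of it).
- masks_of(camera, name): "pixels" (480x640 bool, what is visible of it).
- place_of(camera, name): "location" ([x, y, z] in m, in world coordinates, good to about 4 mm: a listed point, or the origin of a listed thing).
The state is a dict: "time": time; "joint_pos": joint angles; "joint_vel": joint speeds; "joint_efforts": joint torques, N m; "tool_pos": TCP position; "tool_rot": TCP orientation; "contact_force": force on the tool from outside, world axes, zero at the start; "ft_torque": the same for the moment, N m; "gripper_width": opening from 0.0 (shut) to 1.0 (fully open).
Only numpy, scipy, OpenCV 4.12 (cv2) and the standard library are available. Lean on these libraries where they do the work, as an engineer would, in place of code of your own. Each camera call takes 0.05 s, during which the arm holds its last target.

## Task

The drive head on the cheese carousel is standing up out of mesh: push the crank round until its teeth line up with the gaps in the collar below (red marks over white tabs), then press the head down fully home. Then, using the crank only and without pushing on the platter or its cheeses, turn the carousel until the dish with the yellow block stands at the index bolt, and slide the bolt fully into the platter's notch. Leave the other cheeses and the tub around it where they are.

Things in the scene. Friction and masses are not known exactly. Their poses are not given: they have to be found in the camera images.
- stand: fixed dark steel stand of the carousel on the deck; origin on the carousel's vertical axis at deck height; its y axis points along the flat index arm (46 mm wide, reaching 235 mm from the axis) that carries the index bolt
- platter: wooden platter with metal rim band, 292 mm across, top 46 mm above the deck, with three white dishes and cheeses (83 mm from the axis, tops below 90 mm). Turns with joint carousel. Origin on the axis at deck height; its y axis points through the yellow block and the rim's only V notch (44 mm wide at the mouth, brass faces). Do not push on it
- carousel (a joint): angle of platter and collar about the vertical axis, rad, counter-clockwise from above; 0: yellow block and notch exactly at the bolt. Stops at -0.6 and 2.6; starts at 0.9 to 2.0, so turn it clockwise. 0.22 N m friction, stays where left; within about 0.1 of 0 the bolt's round nose finds the notch and centres the platter
- hub (a joint): how far the drive head has been pressed down its spindle, m: 0 raised (as at the start), 0.018 fully home. Rubs with about 7 N, so it stays where left; takes about 5 N of press on the black cap. Teeth out of line stop it at about 0.003
- crank (a joint): crank angle relative to the carousel, rad, counter-clockwise from above. Teeth face the gaps at 0 and 1.571 (every quarter turn), within 0.1. Starts at 0.35 to 1.22; no stop within a full turn. Raised, it turns lightly (0.04 N m) and leaves the carousel still; home, it carries the carousel with 0.1 play. Red marks on the head show its 4 teeth (one at the arm), white tabs on the collar the gaps
- handle (a point): a point on the axis of the crank's upright black handle (20 mm diameter, red top), 85 mm from the carousel's axis. The handle rises from the crank arm's top 22 mm below this point to 18 mm above it. This point is 168 mm above the deck with the head raised, 150 mm with it home
- cap (a point): centre of the top of the black cap (38 mm across at its top) on the carousel's axis, on which the head is pressed down; 175 mm above the deck when raised, 157 mm when home
- bolt (a joint): how far the index bolt has been slid towards the carousel's axis, m: 0 drawn right out, 0.024 fully in. Starts at 0 to 0.004; rubs with 3 N and stays where left. At any other platter angle the rim stops it at about 0.008
- bolt_post (a point): a point on the axis of the bolt's upright steel post (16 mm diameter, red ball of 22 mm on top), 105 mm above the deck; the ball's top is 135 mm above the deck and the post is free from 55 mm up. It stands 212 mm from the carousel's axis when the bolt is drawn out, and slides straight towards the axis, to 188 mm
- caciotta: loose round cheese, 101x97x46 mm, near the left front of the carousel; leave alone; origin under it
- scamorza: loose yellow pear-shaped cheese, 58 mm across, 73 mm high, right front; leave alone; origin under it
- olive_tub: loose green round tub, 93 mm across, 39 mm high, right rear; leave alone; origin under it

How it is judged:
By the outcome, as a careful person would: the job done as asked, in the order asked, and still so for the second after the job is handed in, with the robot touching nothing.
It also fails if it takes over 66 s, if anything falls off the work surface, if the arm or the gripper's body presses on something with over 40 N, if the wrist force passes 120 N, or if a joint passes its speed limit or range.

## Working session

There is one attempt and no reset: what is moved stays moved. The work goes in short steps, Python scripts to look and compute and a tool call to move; the robot and the scene stay as the last step left them, time stands still between calls to the robot, and variables do not carry over. Pictures are saved under pics/ and viewed, and the job is handed in when it is done.

Besides the shell and the picture viewer there is one more tool, called after "Request:" as a command line: name --argument value ..., lists and objects as JSON in quotes. drive_tool: Moves the arm, as the interface text tells. Its arguments: {"type":"object","properties":{"series":{"type":"array","items":{"type":"array"}},"fingers":{"type":"number"}},"required":["series"]}

```bash
mkdir -p pics; ls
python3 - <<'E'
from plant import *
import cv2
s=state(); print({k:s[k] for k in ('time','tool_pos','tool_rot','contact_force','gripper_width')})
for c in ('side','top'):
    cv2.imwrite(f'pics/{c}0.png',grab_frame(c)[:,:,::-1]); print(camera_model(c))
    for n in ('stand','platter','handle','cap','bolt_post','caciotta','scamorza','olive_tub'):
        r=place_of(c,n); print(c,n,[(x['confidence'],[round(float(v),4) for v in x['location']]) for x in r[:2]])
print(state()['time'])
E
```

```text
pics
{'time': 0.0, 'tool_pos': array([0.15669489, 0.60440959, 0.23009715]), 'tool_rot': array([-2.29231858e-04,  1.26534203e-01,  9.91961741e-01, -9.73704749e-04]), 'contact_force': array([-0.33029998, -0.21503804, -0.19107215]), 'gripper_width': 1.001043170338665}
{'fovy': 57.466106443887035, 'cx': 318.713741038291, 'cy': 245.93488776743763, 'D': array([0.01436576, 0.        , 0.        , 0.        , 0.        ]), 'rvec': array([ 0.52321119, -2.5970128 ,  1.28148323]), 'tvec': array([0.45926796, 0.24329689, 0.76566312])}
side stand [(0.76, [0.5117, -0.1184, -0.0018])]
side platter [(0.69, [0.5107, -0.1169, 0.0016])]
side handle [(0.9, [0.4593, -0.0516, 0.1656])]
side cap [(0.64, [0.513, -0.1202, 0.1703]), (0.32, [0.4635, -0.0519, 0.1647])]
side bolt_post [(0.78, [0.5729, 0.0872, 0.1049])]
side caciotta [(0.75, [0.3323, 0.2148, 0.0029])]
side scamorza [(0.86, [0.3355, -0.3132, -0.0024]), (0.5, [0.3303, 0.2125, 0.0007])]
side olive_tub [(0.65, [0.6565, -0.3488, -0.0011]), (0.48, [0.511, -0.1198, 0.002])]
{'fovy': 46.034140551013884, 'cx': 319.1246704496439, 'cy': 244.1587239488257, 'D': array([0.00070422, 0.        , 0.        , 0.        , 0.        ]), 'rvec': array([ 2.1833392 , -2.15681263,  0.12864672]), 'tvec': array([-0.06415121,  0.51668942,  1.31050833])}
top stand [(0.69, [0.5122, -0.1174, 0.0027])]
top platter [(0.8, [0.5146, -0.1203, -0.0027])]
top handle [(0.77, [0.4663, -0.0489, 0.1695]), (0.62, [0.5115, -0.1183, -0.0032])]
top cap [(0.69, [0.5183, -0.1191, 0.1775]), (0.26, [0.5131, -0.1193, -0.0035])]
top bolt_post [(0.77, [0.5704, 0.0836, 0.105]), (0.41, [0.5149, -0.118, 0.176])]
top caciotta [(0.73, [0.3354, 0.2132, -0.0016])]
top scamorza [(0.98, [0.3337, -0.3167, 0.0046])]
top olive_tub [(0.8, [0.6571, -0.3481, 0.0003])]
0.9
```

View pics/side0.png

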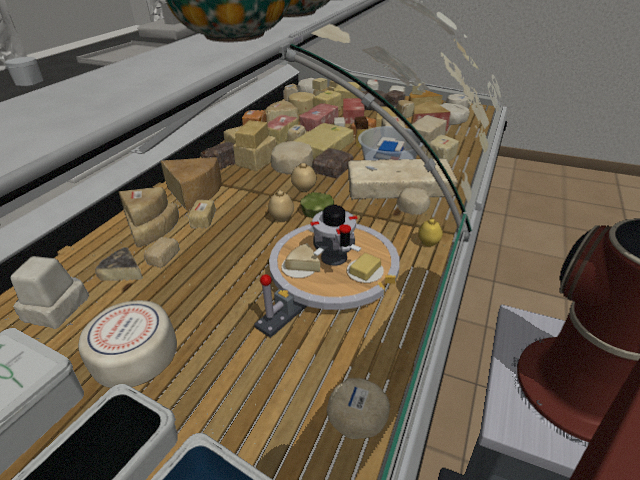

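View pics/top0.png

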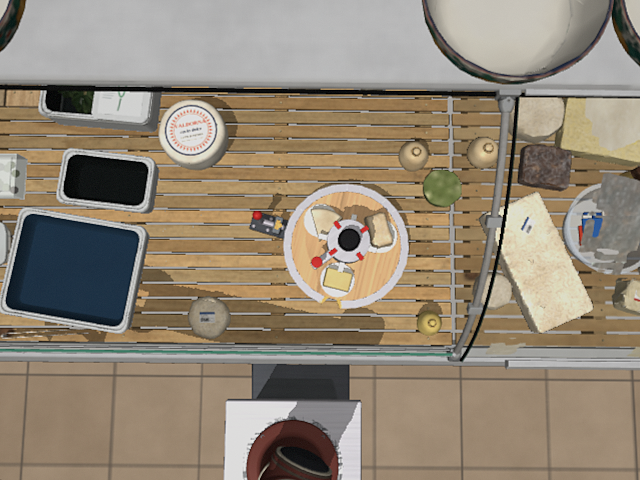

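```bash
cat > h.py <<'E'
from plant import *
import cv2,numpy as np
def K(c):
    m=camera_model(c); f=240/np.tan(np.radians(m['fovy']/2))
    return np.array([[f,0,m['cx']],[0,f,m['cy']],[0,0,1]]),m
def proj(c,P):
    k,m=K(c); return cv2.projectPoints(np.array(P,float).reshape(-1,3),m['rvec'],m['tvec'],k,m['D'])[0].reshape(-1,2)
def ray(c,uv,z):
    k,m=K(c); uv=np.array(uv,float).reshape(-1,1,2)
    n=cv2.undistortPoints(uv,k,m['D']).reshape(-1,2); R=cv2.Rodrigues(m['rvec'])[0]
    d=np.c_[n,np.ones(len(n))]@R; o=-R.T@m['tvec'].ravel()
    return o+d*((z-o[2])/d[:,2])[:,None]
def crop(c,name,x0,y0,w,h,s):
    im=grab_frame(c)[:,:,::-1]; cv2.imwrite('pics/'+name,cv2.resize(im[y0:y0+h,x0:x0+w],None,fx=s,fy=s,interpolation=cv2.INTER_CUBIC)); return im
E
python3 - <<'E'
from h import *
im=cv2.imread('pics/top0.png'); cv2.imwrite('pics/t1.png',cv2.resize(im[180:310,240:415],None,fx=4.5,fy=4.5,interpolation=cv2.INTER_CUBIC))
im=cv2.imread('pics/side0.png'); cv2.imwrite('pics/s1.png',cv2.resize(im[195:340,245:405],None,fx=4,fy=4,interpolation=cv2.INTER_CUBIC))
print(proj('top',[[.513,-.119,.175],[.513,-.119,.046]]))
E
```

```text
[[348.77979877 239.09308551]
 [345.32696034 245.56129415]]
```

View pics/t1.png

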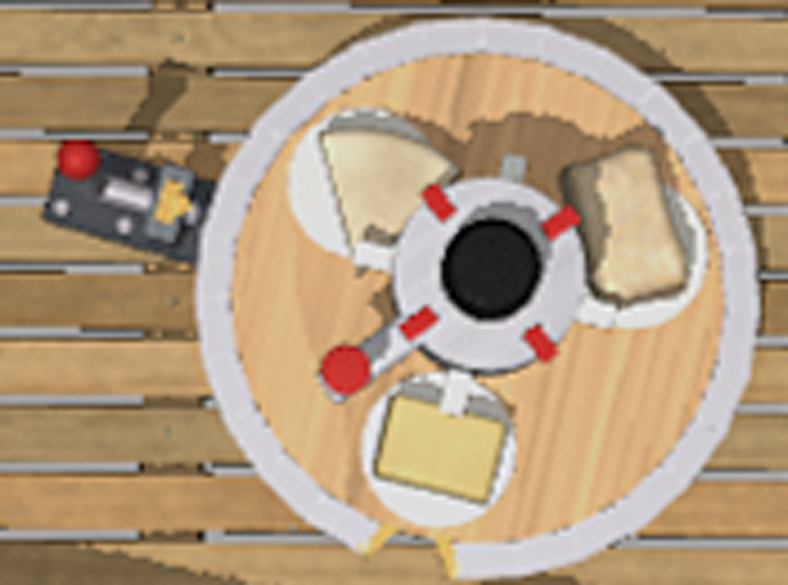

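View pics/s1.png

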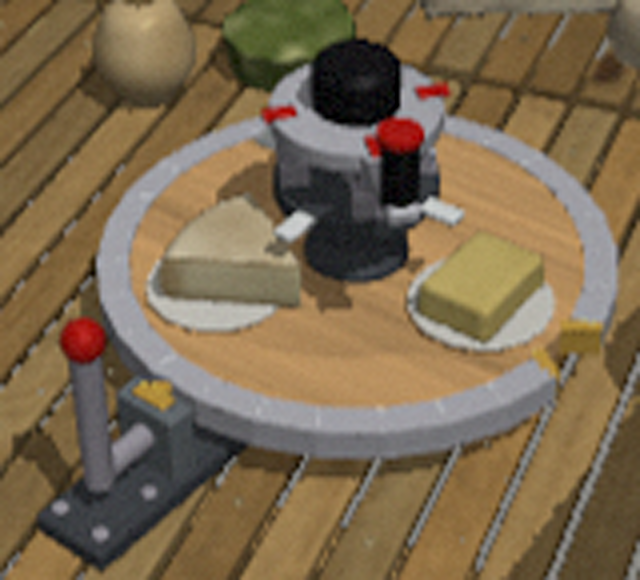

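Run:
```python
from h import *
A=np.array([.5135,-.119])
def an(c,uv,z):
    p=ray(c,uv,z)[0]; d=p[:2]-A; print(c,p.round(4),np.hypot(*d).round(4),np.degrees(np.arctan2(d[1],d[0])).round(1))
t=lambda u,v:(240+u/4.5,180+v/4.5)
s=lambda u,v:(245+u/4,195+v/4)
an('top',t(490,268),.175)
print('handle');an('top',t(345,369),.186);an('side',s(400,133),.186)
print('notch');an('top',t(375,545),.046);an('top',t(447,555),.046);an('side',s(545,362),.046);an('side',s(580,330),.046)
print('block');an('top',t(438,452),.085)
print('tabs');
for z in (.11,.125):
  an('top',t(455,395),z);an('top',t(372,255),z);an('top',t(513,165),z);an('side',s(443,210),z);an('side',s(294,226),z)
print('bolt');an('top',t(78,158),.124);an('side',s(83,340),.124)
# rim centre
```

```text
top [ 0.512  -0.1192  0.175 ] 0.0015 -170.9
handle
top [ 0.4628 -0.0517  0.186 ] 0.0843 127.0
side [ 0.461  -0.0453  0.186 ] 0.0905 125.4
notch
top [ 0.3831 -0.069   0.046 ] 0.1397 159.0
top [ 0.3784 -0.106   0.046 ] 0.1357 174.5
side [ 0.3862 -0.0666  0.046 ] 0.1377 157.6
side [ 0.3763 -0.0978  0.046 ] 0.1388 171.2
block
top [ 0.4295 -0.0993  0.085 ] 0.0863 166.8
tabs
top [ 0.4565 -0.1064  0.11  ] 0.0584 167.5
top [ 0.5254 -0.0648  0.11  ] 0.0555 77.6
top [ 0.5714 -0.1344  0.11  ] 0.0599 -14.9
side [ 0.4528 -0.0902  0.11  ] 0.0672 154.7
side [ 0.5195 -0.0489  0.11  ] 0.0704 85.1
top [ 0.4555 -0.1057  0.125 ] 0.0595 167.1
top [ 0.5236 -0.0645  0.125 ] 0.0554 79.5
top [ 0.569  -0.1333  0.125 ] 0.0574 -14.5
side [ 0.4467 -0.0716  0.125 ] 0.0819 144.7
side [ 0.5116 -0.0314  0.125 ] 0.0877 91.2
bolt
top [0.5698 0.0803 0.124 ] 0.2071 74.2
side [0.5692 0.0834 0.124 ] 0.2099 74.6
```

Request:
drive_tool --fingers 0 --series '[[[0.02,-0.045,0.01],[0,0,-6]],[[0.04,-0.09,0.02],[0,0,-12]],[[0.06,-0.135,0.02],[0,0,-18]],[[0.08,-0.18,0.02],[0,0,-24]],[[0.1,-0.225,0.02],[0,0,-30]],[[0.12,-0.27,0.02],[0,0,-36]],[[0.14,-0.315,0.02],[0,0,-38.8]],[[0.16,-0.36,0.02],[0,0,-38.8]]]'

```text
time: 1.7
tool_pos: [0.3172, 0.2433, 0.2516]
tool_rot: [0.0, 0.449, 0.894, 0.001]
contact_force: [1.0, 0.3, -0.0]
gripper_width: 0.502
```

Request:
drive_tool --series '[[[0.02,-0.045,0],[0,0,0]],[[0.04,-0.09,0],[0,0,0]],[[0.06,-0.135,0],[0,0,0]],[[0.08,-0.18,0],[0,0,0]],[[0.1,-0.225,0],[0,0,0]],[[0.12,-0.27,0],[0,0,0]],[[0.145,-0.295,0],[0,0,0]],[[0.145,-0.295,0],[0,0,0]]]'

```text
time: 2.5
tool_pos: [0.4633, -0.0531, 0.2511]
tool_rot: [-0.0, 0.451, 0.893, -0.0]
contact_force: [0.3, 0.7, -0.6]
gripper_width: 0.499
```

Run:
```python
from h import *
from scipy.spatial.transform import Rotation as R
s=state(); q=s['tool_rot']; y=R.from_quat(q[[1,2,3,0]]).as_matrix()
print(s['time'],s['tool_pos'],y[:,2].round(3),np.degrees(np.arctan2(y[1,1],y[0,1])),s['gripper_width'],s['contact_force'],s['joint_pos'].round(2))
crop('top','t2.png',240,170,175,140,4.5);crop('side','s2.png',225,150,180,190,3)
for c in('side','top'): print(place_of(c,'handle')[:1])
```

```text
2.5 [ 0.46331571 -0.05313505  0.25105007] [-0. -0. -1.] 36.38390705834421 0.49912221672609214 [ 0.26344744  0.73895706 -0.61232627] [-0.27 -0.35  1.94 -0.    1.55 -0.91]
[{'location': [0.4629, -0.0523, 0.1654], 'confidence': 0.77}]
[]
```

View pics/s2.png

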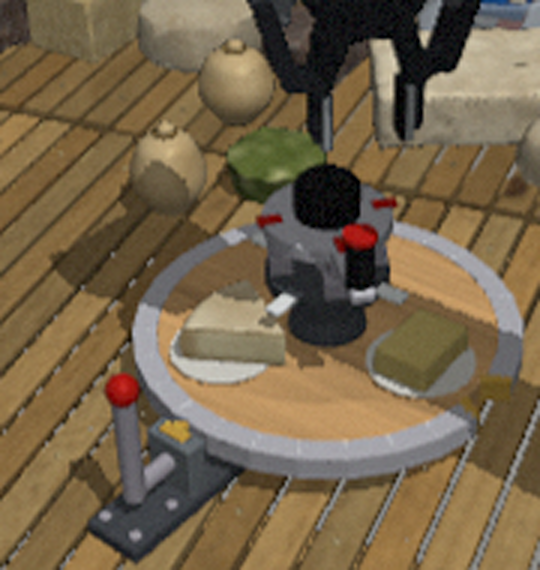

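The open fingers (s2 about 320 and 408, row 140) stand over the handle (360, 240). Descending astride it.

Request:
drive_tool --series '[[[0,0,-0.03],[0,0,0]],[[0,0,-0.05],[0,0,0]],[[0,0,-0.07],[0,0,0]],[[0,0,-0.085],[0,0,0]],[[0,0,-0.096],[0,0,0]],[[0,0,-0.096],[0,0,0]]]'

```text
time: 3.3
tool_pos: [0.4609, -0.0493, 0.1538]
tool_rot: [-0.001, 0.448, 0.894, -0.0]
contact_force: [-0.5, -0.1, 0.6]
gripper_width: 0.5
```

Request:
drive_tool --fingers 0.42 --series '[[[0,0,0],[0,0,0]],[[0,0,0],[0,0,0]],[[0,0,0],[0,0,0]],[[0,0,0],[0,0,0]]]'

```text
time: 3.7
tool_pos: [0.4624, -0.0502, 0.1561]
tool_rot: [0.001, 0.449, 0.894, 0.0]
contact_force: [0.7, 0.1, 0.4]
gripper_width: 0.29
```

```bash
cat > arc.py <<'E'
from h import *
import sys
# arc table: from handle angle a0 by da in n rows, radius r about A, relative to current commanded pose (assume at tool_pos)
A=np.array([.5128,-.119])
def arc(p,da,n):
    p=np.array(p[:2])-A
    for i in range(1,n+1):
        t=np.radians(da*i/n); c,s=np.cos(t),np.sin(t)
        q=np.array([[c,-s],[s,c]])@p-p
        print(i,q.round(4),round(da*i/n,2))
if __name__=='__main__':
    s=state(); p=s['tool_pos']; d=p[:2]-A; print(s['time'],p,np.hypot(*d),np.degrees(np.arctan2(d[1],d[0])),s['contact_force'],s['gripper_width'])
    arc(p,float(sys.argv[1]),int(sys.argv[2]))
E
python3 arc.py 40.3 7
python3 -c "
from h import *
crop('side','s3.png',225,150,180,190,3)"
```

```text
3.7 [ 0.46235268 -0.05020312  0.15605832] 0.08531085695373637 126.25181921692126 [0.65405523 0.1051356  0.40153506] 0.29004066382320465
1 [-0.0066 -0.0054] 5.76
2 [-0.0127 -0.0115] 11.51
3 [-0.0182 -0.0181] 17.27
4 [-0.0229 -0.0252] 23.03
5 [-0.0269 -0.0328] 28.79
6 [-0.0301 -0.0407] 34.54
7 [-0.0325 -0.049 ] 40.3
```

View pics/s3.png

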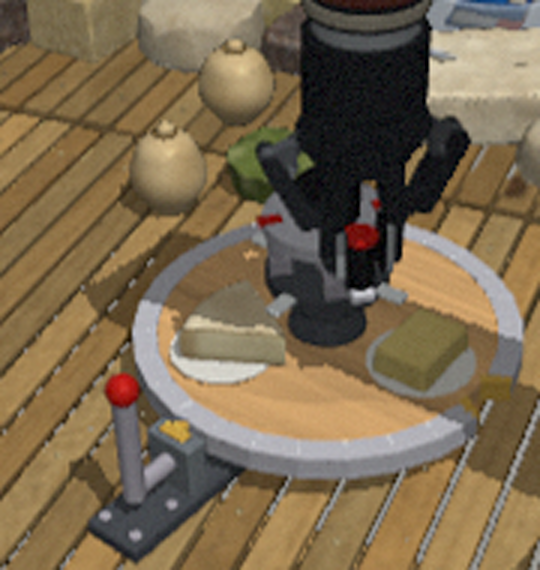

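Handle is between the pads. Turning CCW about 42° (slack included).

Request:
drive_tool --series '[[[-0.0066,-0.0054,0],[0,0,5.8]],[[-0.0127,-0.0115,0],[0,0,11.5]],[[-0.0182,-0.0181,0],[0,0,17.3]],[[-0.0229,-0.0252,0],[0,0,23]],[[-0.0269,-0.0328,0],[0,0,28.8]],[[-0.0301,-0.0407,0],[0,0,34.5]],[[-0.0332,-0.0515,0],[0,0,42]],[[-0.0332,-0.0515,0],[0,0,42]]]'

```text
time: 4.55
tool_pos: [0.4287, -0.1023, 0.1556]
tool_rot: [0.0, 0.1, 0.995, -0.0]
contact_force: [0.3, 0.3, 0.7]
gripper_width: 0.29
```

Request:
drive_tool --fingers 0 --series '[[[0,0,0],[0,0,0]],[[0,0,0],[0,0,0]],[[0,0,0],[0,0,0]],[[0,0,0.03],[0,0,0]],[[0,0,0.06],[0,0,0]],[[-0.01,0.04,0.09],[0,0,0]],[[-0.02,0.08,0.1],[0,0,0]],[[-0.03,0.12,0.1],[0,0,0]]]'

```text
time: 5.35
tool_pos: [0.3994, 0.0196, 0.2583]
tool_rot: [0.003, 0.1, 0.995, 0.0]
contact_force: [1.5, -0.3, 0.1]
gripper_width: 0.495
```

```bash
python3 arc.py 0 1;python3 - <<'E'
from h import *
crop('top','t4.png',240,170,175,140,4.5);crop('side','s4.png',225,150,180,190,3)
for c in('side','top'): print(place_of(c,'handle')[:1],place_of(c,'cap')[:1])
E
```

```text
5.35 [0.39939664 0.01959697 0.258281  ] 0.17907943528968925 129.29085275854098 [ 1.51934336 -0.34472037  0.09357809] 0.4954968065619025
1 [0. 0.] 0.0
[{'location': [0.4295, -0.1022, 0.1662], 'confidence': 0.57}] [{'location': [0.5119, -0.114, 0.1704], 'confidence': 0.96}]
[{'location': [0.4334, -0.1013, 0.1723], 'confidence': 0.62}] [{'location': [0.5193, -0.1196, 0.1759], 'confidence': 0.92}]
```

View pics/s4.png

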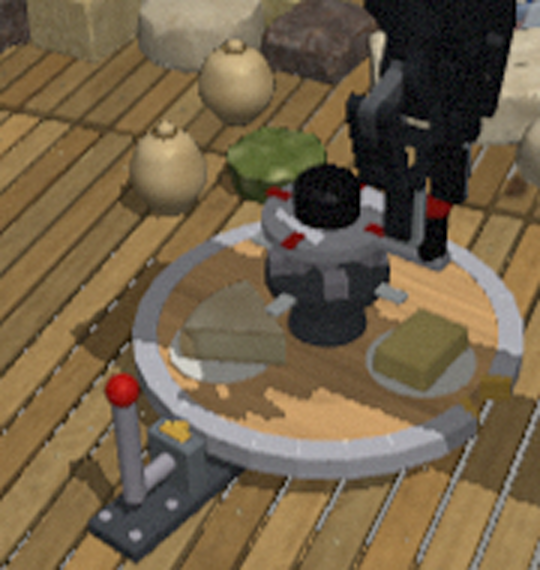

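View pics/t4.png

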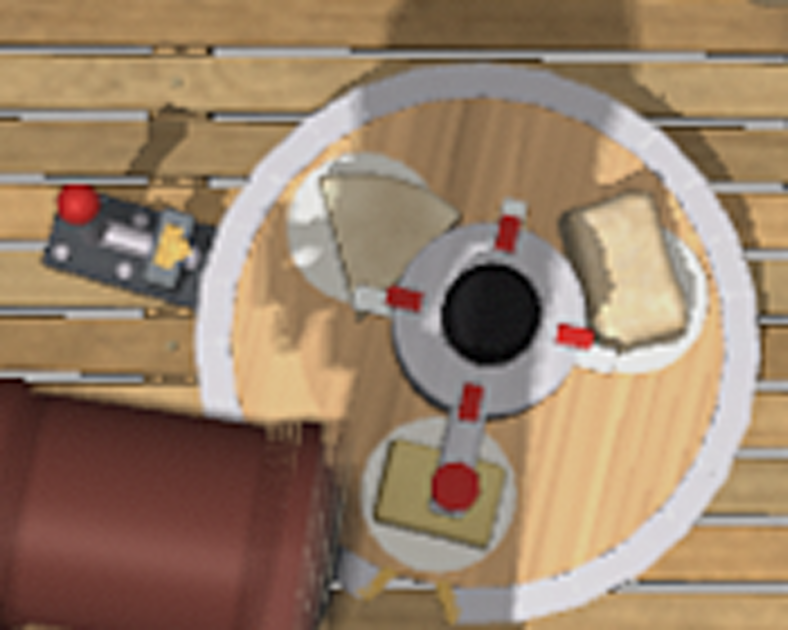

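Red marks now lie over the white tabs (t4: arm/tab toward (456,487); left, top, right pairs all in line). Pressing the cap with shut fingers.

Request:
drive_tool --fingers 1 --series '[[[0.03,-0.035,0],[0,0,0]],[[0.06,-0.07,0],[0,0,0]],[[0.09,-0.105,0],[0,0,0]],[[0.1136,-0.1386,0],[0,0,0]],[[0.1136,-0.1386,0],[0,0,0]],[[0.1136,-0.1386,-0.03],[0,0,0]],[[0.1136,-0.1386,-0.06],[0,0,0]],[[0.1136,-0.1386,-0.074],[0,0,0]]]'

```text
time: 6.45
tool_pos: [0.5103, -0.1204, 0.1776]
tool_rot: [-0.003, 0.1, 0.995, 0.001]
contact_force: [-0.5, -0.2, -0.8]
gripper_width: 0.003
```

Request:
drive_tool --series '[[[0,0,0],[0,0,0]],[[0,0,-0.004],[0,0,0]],[[0,0,-0.008],[0,0,0]],[[0,0,-0.01],[0,0,0]],[[0,0,-0.012],[0,0,0]]]'

```text
time: 6.95
tool_pos: [0.5134, -0.1206, 0.1713]
tool_rot: [0.002, 0.099, 0.995, -0.001]
contact_force: [-0.3, -1.0, 6.1]
gripper_width: -0.003
```

Request:
drive_tool --series '[[[0,0,-0.004],[0,0,0]],[[0,0,-0.008],[0,0,0]],[[0,0,-0.012],[0,0,0]],[[0,0,-0.012],[0,0,0]]]'

```text
time: 7.35
tool_pos: [0.5132, -0.1205, 0.1581]
tool_rot: [0.001, 0.099, 0.995, -0.0]
contact_force: [1.2, -0.8, 2.7]
gripper_width: 0.001
```

Request:
drive_tool --series '[[[0,0,-0.002],[0,0,0]],[[0,0,-0.004],[0,0,0]],[[0,0,-0.004],[0,0,0]]]'

```text
time: 7.65
tool_pos: [0.5133, -0.1205, 0.1568]
tool_rot: [0.001, 0.099, 0.995, -0.0]
contact_force: [-4.8, 1.2, 15.9]
gripper_width: 0.002
```

Request:
drive_tool --series '[[[0,0,-0.001],[0,0,0]],[[0,0,-0.001],[0,0,0]]]'

```text
time: 7.85
tool_pos: [0.5133, -0.1205, 0.1568]
tool_rot: [0.001, 0.099, 0.995, -0.0]
contact_force: [-6.8, 1.8, 18.3]
gripper_width: -0.001
```

Request:
drive_tool --series '[[[0,0,0.03],[0,0,0]],[[0,0,0.07],[0,0,0]],[[0,0,0.1],[0,0,0]]]'

```text
time: 8.15
tool_pos: [0.512, -0.1199, 0.2536]
tool_rot: [-0.0, 0.099, 0.995, 0.0]
contact_force: [1.3, 0.7, 0.5]
gripper_width: -0.001
```

```bash
python3 arc.py 0 1;python3 - <<'E'
from h import *
crop('side','s5.png',225,150,180,190,3)
for c in('side','top'): print(place_of(c,'handle')[:1],place_of(c,'cap')[:1])
E
```

```text
8.15 [ 0.51203791 -0.1198734   0.25360456] 0.0011591446047172606 -131.10634021539903 [1.26445656 0.73124438 0.48299324] -0.00136808025258475
1 [0. 0.] 0.0
[] [{'location': [0.5093, -0.1163, 0.1541], 'confidence': 0.6}]
[{'location': [0.4334, -0.1013, 0.1723], 'confidence': 0.62}] [{'location': [0.5193, -0.1196, 0.1759], 'confidence': 0.92}]
```

View pics/s5.png

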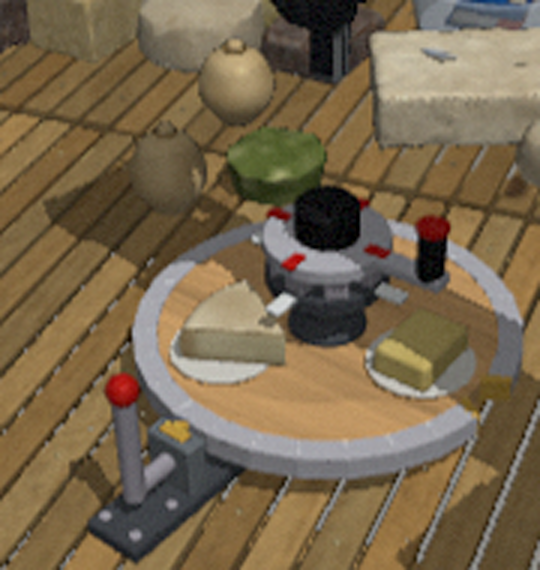

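Head is home (cap z≈0.156, marks down on the tabs). Now back to the handle.

Request:
drive_tool --fingers 0 --series '[[[-0.04,0.01,0],[0,0,0]],[[-0.082,0.019,0],[0,0,0]],[[-0.082,0.019,0],[0,0,0]],[[-0.082,0.019,0],[0,0,0]],[[-0.082,0.019,-0.03],[0,0,0]],[[-0.082,0.019,-0.06],[0,0,0]],[[-0.082,0.019,-0.06],[0,0,0]]]'

```text
time: 9.1
tool_pos: [0.428, -0.1001, 0.1868]
tool_rot: [-0.005, 0.099, 0.995, 0.002]
contact_force: [-0.5, -0.5, -0.2]
gripper_width: 0.501
```

Request:
drive_tool --series '[[[0,0,-0.02],[0,0,0]],[[0,0,-0.04],[0,0,0]],[[0,0,-0.056],[0,0,0]],[[0,0,-0.056],[0,0,0]]]'

```text
time: 9.5
tool_pos: [0.4296, -0.1008, 0.1346]
tool_rot: [-0.002, 0.099, 0.995, 0.001]
contact_force: [-0.2, 0.3, 0.2]
gripper_width: 0.505
```

Request:
drive_tool --fingers 0.42 --series '[[[0,0,0],[0,0,0]],[[0,0,0],[0,0,0]],[[0,0,0],[0,0,0]],[[0,0,0],[0,0,0]]]'

```text
time: 9.9
tool_pos: [0.4309, -0.1014, 0.1373]
tool_rot: [0.001, 0.099, 0.995, -0.0]
contact_force: [-0.0, 0.7, -1.0]
gripper_width: 0.291
```

```bash
python3 arc.py -40 8
python3 -c "
from h import *
crop('side','s6.png',225,150,180,190,3)"
```

```text
9.9 [ 0.43090167 -0.10137996  0.13733782] 0.08377232666535103 167.85816377944158 [-0.01024458  0.68740192 -0.95774942] 0.2909092652674942
1 [0.0018 0.0071] -5.0
2 [0.0043 0.014 ] -10.0
3 [0.0074 0.0206] -15.0
4 [0.011  0.0269] -20.0
5 [0.0151 0.033 ] -25.0
6 [0.0198 0.0386] -30.0
7 [0.0249 0.0438] -35.0
8 [0.0305 0.0485] -40.0
```

View pics/s6.png

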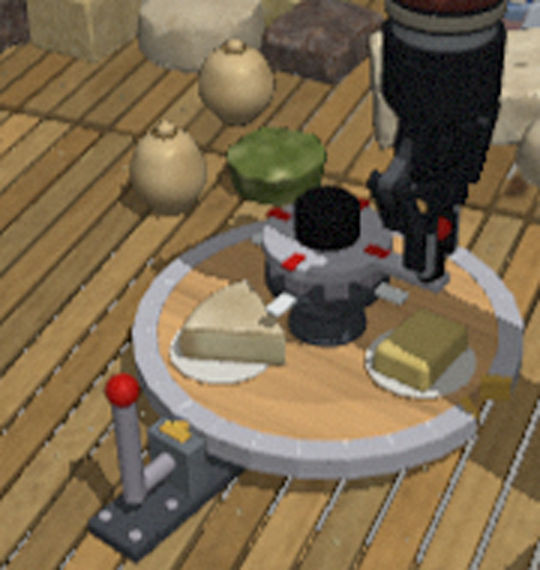

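Request:
drive_tool --series '[[[0.0018,0.0071,0],[0,0,-5]],[[0.0043,0.014,0],[0,0,-10]],[[0.0074,0.0206,0],[0,0,-15]],[[0.011,0.0269,0],[0,0,-20]],[[0.0151,0.033,0],[0,0,-25]],[[0.0198,0.0386,0],[0,0,-30]],[[0.0249,0.0438,0],[0,0,-35]],[[0.0305,0.0485,0],[0,0,-40]]]'

```text
time: 10.75
tool_pos: [0.4605, -0.0528, 0.1367]
tool_rot: [-0.0, 0.435, 0.901, -0.001]
contact_force: [-2.8, -1.0, 1.5]
gripper_width: 0.287
```

```bash
python3 arc.py -40 8
```

```text
10.75 [ 0.46047898 -0.05283816  0.13668157] 0.08434974298987066 128.33707368499998 [-2.80769685 -0.97645174  1.54591925] 0.287211632859497
1 [0.006  0.0043] -5.0
2 [0.0123 0.0081] -10.0
3 [0.0189 0.0113] -15.0
4 [0.0258 0.0139] -20.0
5 [0.0329 0.0159] -25.0
6 [0.0401 0.0173] -30.0
7 [0.0474 0.018 ] -35.0
8 [0.0548 0.0182] -40.0
```

Request:
drive_tool --series '[[[0.006,0.0043,0],[0,0,-5]],[[0.0123,0.0081,0],[0,0,-10]],[[0.0189,0.0113,0],[0,0,-15]],[[0.0258,0.0139,0],[0,0,-20]],[[0.0329,0.0159,0],[0,0,-25]],[[0.0401,0.0173,0],[0,0,-30]],[[0.0474,0.018,0],[0,0,-35]],[[0.0548,0.0182,0],[0,0,-40]]]'

```text
time: 11.55
tool_pos: [0.5153, -0.0342, 0.1367]
tool_rot: [-0.001, 0.717, 0.698, -0.001]
contact_force: [-3.4, 0.1, 2.3]
gripper_width: 0.288
```

```bash
python3 arc.py -15 3; python3 -c "
from h import *
crop('side','s7.png',225,150,180,190,3);crop('top','t7.png',240,170,175,140,4.5)"
```

```text
11.55 [ 0.5153019  -0.03423369  0.13667156] 0.08480322261761235 88.30938946796304 [-3.40908919  0.05736173  2.33466851] 0.28778719977448036
1 [ 0.0074 -0.0005] -5.0
2 [ 0.0147 -0.0017] -10.0
3 [ 0.0219 -0.0035] -15.0
```

View pics/s7.png

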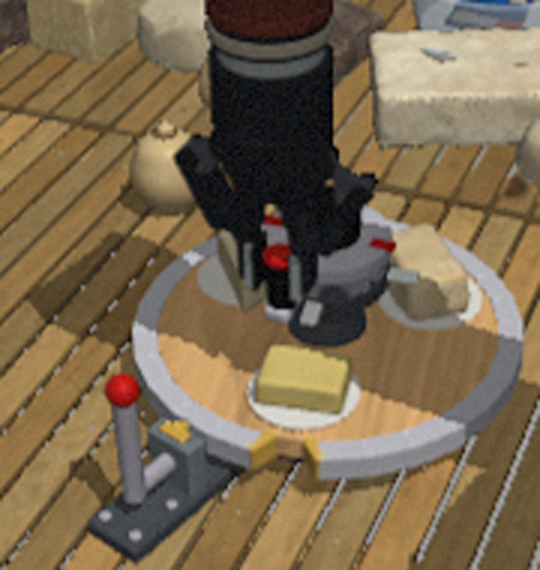

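View pics/t7.png

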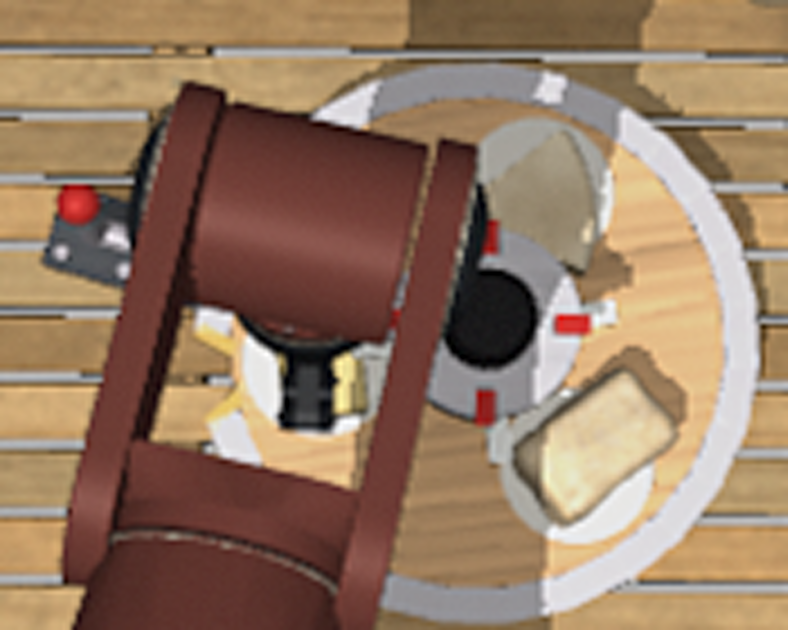

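```bash
cat > m.py <<'E'
from h import *
A=np.array([.5128,-.119])
def an(c,uv,z):
    p=ray(c,uv,z)[0]; d=p[:2]-A; print(c,p.round(4),np.hypot(*d).round(4),np.degrees(np.arctan2(d[1],d[0])).round(1))
t=lambda u,v:(240+u/4.5,170+v/4.5)
s=lambda u,v:(225+u/3,150+v/3)
E
python3 - <<'E'
from m import *
an('top',t(200,330),.046);an('top',t(210,415),.046)
an('side',s(253,454),.046);an('side',s(322,462),.046);an('side',s(275,436),.046);an('side',s(305,443),.046)
an('side',s(304,360),.085);an('top',t(555,85),.046)
E
```

```text
top [0.5164 0.0234 0.046 ] 0.1425 88.5
top [0.4722 0.0174 0.046 ] 0.1423 106.6
side [0.5058 0.0326 0.046 ] 0.1518 92.6
side [0.4602 0.0222 0.046 ] 0.1506 110.4
side [0.4991 0.0112 0.046 ] 0.1309 96.0
side [0.4776 0.0098 0.046 ] 0.1335 105.3
side [ 0.4934 -0.0276  0.085 ] 0.0935 102.0
top [ 0.6484 -0.1607  0.046 ] 0.1419 -17.1
```

```bash
python3 arc.py -22 5
```

```text
11.65 [ 0.51627724 -0.03445575  0.13670509] 0.08461572863817039 87.64479558126646 [ 0.43007224  0.27927773 -0.25889869] 0.2869893359052199
1 [ 0.0065 -0.0005] -4.4
2 [ 0.0129 -0.0015] -8.8
3 [ 0.0192 -0.003 ] -13.2
4 [ 0.0254 -0.005 ] -17.6
5 [ 0.0314 -0.0075] -22.0
```

Request:
drive_tool --series '[[[0.0065,-0.0005,0],[0,0,-4.4]],[[0.0129,-0.0015,0],[0,0,-8.8]],[[0.0192,-0.003,0],[0,0,-13.2]],[[0.0254,-0.005,0],[0,0,-17.6]],[[0.0314,-0.0075,0],[0,0,-22]],[[0.0314,-0.0075,0],[0,0,-22]]]'

```text
time: 12.25
tool_pos: [0.5473, -0.0421, 0.1365]
tool_rot: [0.0, 0.835, 0.55, 0.0]
contact_force: [0.4, 0.7, 0.3]
gripper_width: 0.288
```

```bash
python3 arc.py -4 1; python3 -c "
from h import *
crop('side','s8.png',225,150,180,190,3);crop('top','t8.png',240,170,175,140,4.5)"
```

```text
12.25 [ 0.54730372 -0.04212162  0.13647447] 0.08426619607138465 65.82902231716298 [0.40881214 0.72289266 0.29373924] 0.28804047257895804
1 [ 0.0053 -0.0026] -4.0
```

View pics/s8.png

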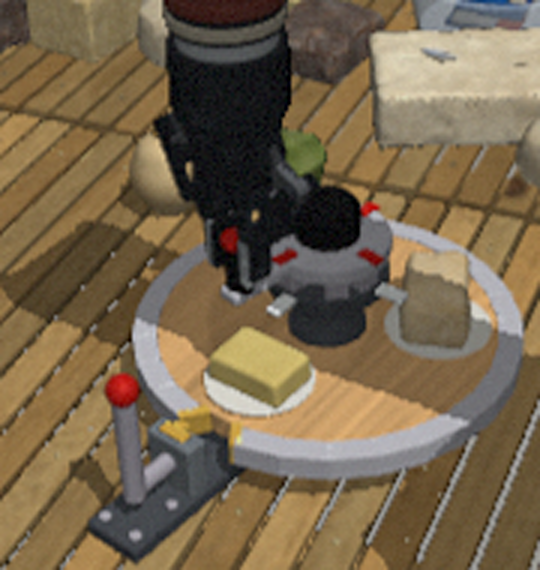

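View pics/t8.png

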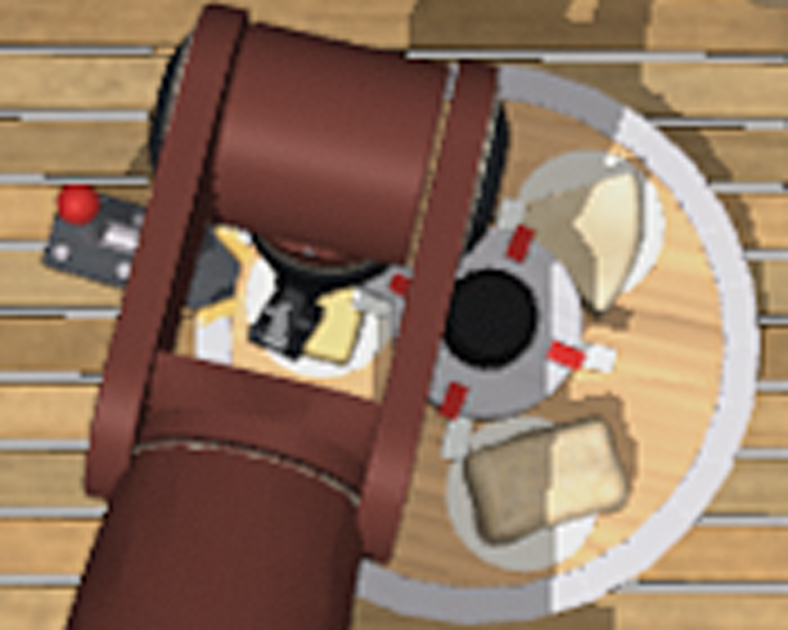

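Run:
```python
from m import *
for q in ((603,359),(457,440),(512,212)): an('top',t(*q),.105)
an('top',t(215,228),.046);an('top',t(196,320),.046)
an('side',s(260,367),.085)
an('side',s(258,375),.08)
for z in(.06,):an('top',t(598,228),z)
```

```text
top [ 0.498  -0.1798  0.105 ] 0.0626 -103.7
top [ 0.4569 -0.1076  0.105 ] 0.0571 168.5
top [ 0.5712 -0.1343  0.105 ] 0.0604 -14.7
top [0.5701 0.0166 0.046 ] 0.1472 67.1
top [0.5216 0.0256 0.046 ] 0.1449 86.5
side [ 0.5183 -0.0096  0.085 ] 0.1095 87.1
side [ 0.5187 -0.0068  0.08  ] 0.1124 87.0
top [ 0.5706 -0.182   0.06  ] 0.0855 -47.5
```

Carousel at about 76.5° vs bolt at 74.2°; two degrees more, then release upward.

Request:
drive_tool --series '[[[0.0027,-0.0013,0],[0,0,-2]],[[0.0027,-0.0013,0],[0,0,-2]],[[0.0027,-0.0013,0],[0,0,-2]]]'

```text
time: 12.65
tool_pos: [0.5492, -0.0431, 0.1361]
tool_rot: [-0.0, 0.845, 0.536, -0.0]
contact_force: [-1.5, 0.2, 0.7]
gripper_width: 0.287
```

Request:
drive_tool --fingers 0 --series '[[[0,0,0],[0,0,0]],[[0,0,0],[0,0,0]],[[0,0,0],[0,0,0]],[[0,0,0.03],[0,0,0]],[[0,0,0.07],[0,0,0]],[[0,0,0.11],[0,0,0]],[[-0.02,0.04,0.12],[0,0,0]],[[-0.04,0.08,0.12],[0,0,0]]]'

```text
time: 13.45
tool_pos: [0.5111, 0.0368, 0.2601]
tool_rot: [0.002, 0.846, 0.534, 0.003]
contact_force: [0.3, -0.2, 0.1]
gripper_width: 0.499
```

Request:
drive_tool --series '[[[-0.01,0.045,0],[0,0,0]],[[-0.02,0.09,0],[0,0,0]],[[-0.02,0.13,0],[0,0,0]],[[-0.02,0.13,0],[0,0,0]]]'

```text
time: 13.85
tool_pos: [0.489, 0.1706, 0.2565]
tool_rot: [-0.0, 0.843, 0.537, 0.001]
contact_force: [0.1, -0.6, -0.6]
gripper_width: 0.496
```

```bash
python3 arc.py -4 1; python3 -c "
from h import *
crop('side','s9.png',225,150,180,190,3);crop('top','t9.png',240,170,175,140,4.5)
for c in('side','top'): print(place_of(c,'bolt_post')[:1],place_of(c,'cap')[:1],place_of(c,'handle')[:1])"
```

```text
13.85 [0.48897079 0.17056703 0.2564951 ] 0.2905458590794294 94.7044149343633 [ 0.06831745 -0.56369141 -0.55974328] 0.49595777028414534
1 [0.0203 0.001 ] -4.0
[{'location': [0.5696, 0.0864, 0.105], 'confidence': 0.87}] [{'location': [0.5118, -0.1174, 0.1523], 'confidence': 0.72}] [{'location': [0.544, -0.0421, 0.1506], 'confidence': 0.95}]
[{'location': [0.5704, 0.0853, 0.1024], 'confidence': 0.45}] [{'location': [0.5163, -0.119, 0.1623], 'confidence': 0.82}] [{'location': [0.5491, -0.0393, 0.1491], 'confidence': 0.93}]
```

View pics/s9.png

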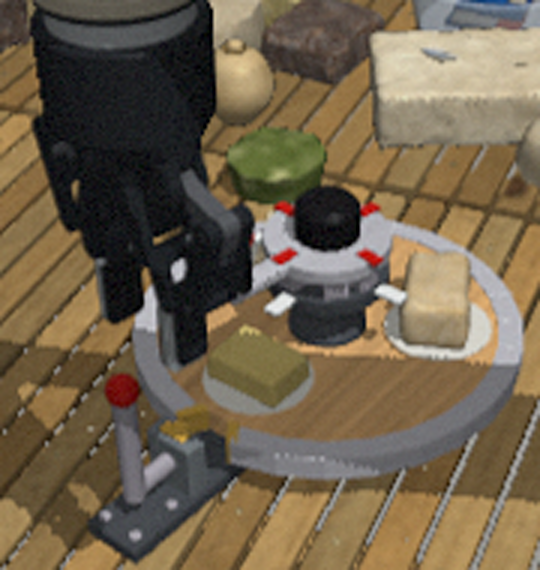

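View pics/t9.png

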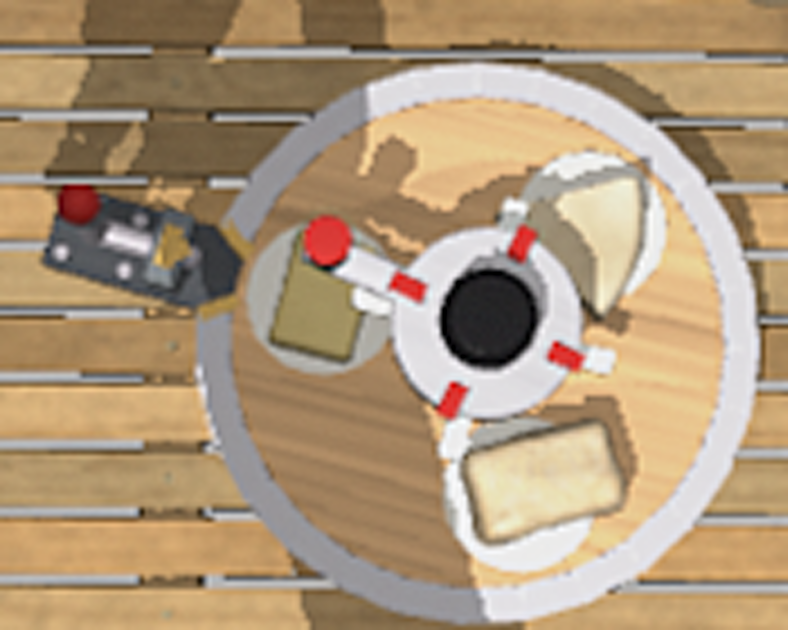

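Notch stands at the bolt (brass faces either side of nose, t9 (240,240)/(215,300)). Post measured at ≈(0.570, 0.0855). Going outside it with shut fingers.

Request:
drive_tool --fingers 1 --series '[[[0.035,-0.012,0],[0,0,4]],[[0.07,-0.026,0],[0,0,8]],[[0.094,-0.041,0],[0,0,9.7]],[[0.094,-0.041,0],[0,0,9.7]],[[0.094,-0.041,-0.04],[0,0,9.7]],[[0.094,-0.041,-0.08],[0,0,9.7]],[[0.094,-0.041,-0.12],[0,0,9.7]],[[0.094,-0.041,-0.12],[0,0,9.7]]]'

```text
time: 15.05
tool_pos: [0.5785, 0.1251, 0.1291]
tool_rot: [-0.004, 0.797, 0.604, -0.006]
contact_force: [-0.8, 0.1, -0.9]
gripper_width: -0.004
```

Request:
drive_tool --series '[[[0,0,-0.02],[0,0,0]],[[0,0,-0.042],[0,0,0]],[[0,0,-0.042],[0,0,0]]]'

```text
time: 15.35
tool_pos: [0.5823, 0.1255, 0.0933]
tool_rot: [-0.001, 0.797, 0.604, -0.002]
contact_force: [-0.7, 0.4, 0.3]
gripper_width: -0.001
```

Request:
drive_tool --series '[[[-0.002,-0.007,0],[0,0,0]],[[-0.004,-0.014,0],[0,0,0]],[[-0.0055,-0.0195,0],[0,0,0]],[[-0.0055,-0.0195,0],[0,0,0]]]'

```text
time: 15.75
tool_pos: [0.5787, 0.1054, 0.0956]
tool_rot: [0.001, 0.797, 0.604, 0.001]
contact_force: [0.1, -0.5, 0.3]
gripper_width: 0.0
```

```bash
python3 arc.py 0 1; python3 -c "
from h import *
crop('side','s10.png',225,150,180,190,3);crop('top','t10.png',240,170,175,140,4.5)"
```

```text
15.75 [0.57872406 0.10536685 0.09563502] 0.23385137647092316 73.62601736215753 [ 0.05237792 -0.50246284  0.34564314] 8.099901220955638e-05
1 [0. 0.] 0.0
```

View pics/s10.png

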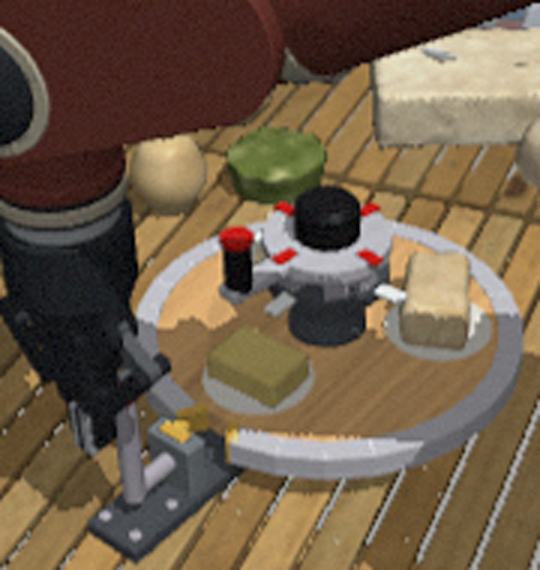

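Tips are just outside the post. Pushing in along the bolt line.

Request:
drive_tool --series '[[[-0.0013,-0.0048,0],[0,0,0]],[[-0.0027,-0.0096,0],[0,0,0]],[[-0.0027,-0.0096,0],[0,0,0]]]'

```text
time: 16.15
tool_pos: [0.5757, 0.0965, 0.0946]
tool_rot: [0.0, 0.797, 0.604, 0.0]
contact_force: [-0.1, 1.6, 1.9]
gripper_width: -0.0
```

Request:
drive_tool --series '[[[-0.0013,-0.0048,0],[0,0,0]],[[-0.0027,-0.0096,0],[0,0,0]],[[-0.0027,-0.0096,0],[0,0,0]]]'

```text
time: 16.45
tool_pos: [0.5728, 0.0864, 0.0945]
tool_rot: [0.0, 0.797, 0.604, -0.0]
contact_force: [0.2, 0.6, 0.8]
gripper_width: 0.001
```

Request:
drive_tool --series '[[[-0.0005,-0.0019,0],[0,0,0]],[[-0.0011,-0.0038,0],[0,0,0]],[[-0.0011,-0.0038,0],[0,0,0]]]'

```text
time: 16.75
tool_pos: [0.5718, 0.083, 0.0944]
tool_rot: [0.0, 0.797, 0.604, 0.0]
contact_force: [1.1, 2.1, 1.9]
gripper_width: -0.003
```

Request:
drive_tool --series '[[[-0.0005,-0.0019,0],[0,0,0]],[[-0.0011,-0.0038,0],[0,0,0]],[[-0.0011,-0.0038,0],[0,0,0]]]'

```text
time: 17.05
tool_pos: [0.5717, 0.0825, 0.0947]
tool_rot: [-0.002, 0.797, 0.604, 0.003]
contact_force: [6.0, 13.4, 0.4]
gripper_width: -0.0
```

```bash
python3 arc.py 0 1; python3 -c "
from h import *
crop('side','s11.png',225,150,180,190,3)
for c in('side','top'): print(place_of(c,'bolt_post')[:1])"
```

```text
17.05 [0.57165782 0.08245983 0.0947155 ] 0.20988164295574555 73.71392850172612 [ 5.95789859 13.39275098  0.35114741] -0.0001410103396698771
1 [0. 0.] 0.0
[{'location': [0.5667, 0.0661, 0.1044], 'confidence': 0.77}]
[{'location': [0.5686, 0.0843, 0.103], 'confidence': 0.46}]
```

View pics/s11.png

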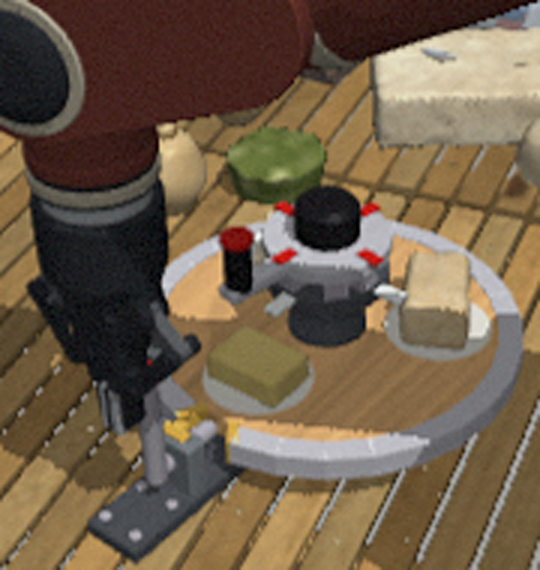

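Request:
drive_tool --series '[[[-0.0005,-0.0018,0],[0,0,0]],[[-0.0005,-0.0018,0],[0,0,0]],[[-0.0005,-0.0018,0],[0,0,0]]]'

```text
time: 17.5
tool_pos: [0.5716, 0.0824, 0.0948]
tool_rot: [-0.002, 0.797, 0.604, 0.005]
contact_force: [6.3, 18.9, -2.0]
gripper_width: 0.003
```

Hard stop; back off and look.

Request:
drive_tool --series '[[[0.008,0.028,0],[0,0,0]],[[0.015,0.05,0.02],[0,0,0]],[[0.015,0.06,0.06],[0,0,0]],[[0.0,0.09,0.1],[0,0,0]],[[-0.04,0.12,0.15],[0,0,0]],[[-0.08,0.15,0.16],[0,0,0]],[[-0.12,0.18,0.16],[0,0,0]],[[-0.14,0.2,0.16],[0,0,0]]]'

```text
time: 18.3
tool_pos: [0.4289, 0.2777, 0.2551]
tool_rot: [0.001, 0.797, 0.604, 0.0]
contact_force: [0.1, 1.5, -0.2]
gripper_width: -0.004
```

```bash
python3 arc.py 0 1
python3 - <<'E'
from m import *
crop('side','s12.png',245,250,100,90,6);crop('top','t12.png',240,190,100,80,7)
for c in('side','top'): 
  for n in ('bolt_post','cap','handle','caciotta'): print(c,n,place_of(c,n)[:1])
for r in (.188,.190,.194):
  P=[A[0]+r*np.cos(np.radians(74.3)),A[1]+r*np.sin(np.radians(74.3)),.124]
  print(r,((proj('side',P)-[245,250])*6).round(1),((proj('top',P)-[240,190])*7).round(1))
E
```

```text
18.3 [0.42885853 0.27769168 0.25514575] 0.4054755981773394 101.94776086434021 [ 0.06198681  1.46239273 -0.15287253] -0.0043459582590834244
1 [0. 0.] 0.0
side bolt_post []
side cap [{'location': [0.5116, -0.1151, 0.1537], 'confidence': 0.57}]
side handle [{'location': [0.5441, -0.0424, 0.1455], 'confidence': 0.86}]
side caciotta [{'location': [0.331, 0.2093, -0.0012], 'confidence': 0.79}]
top bolt_post [{'location': [0.5639, 0.0632, 0.1064], 'confidence': 0.61}]
top cap [{'location': [0.5145, -0.1188, 0.1595], 'confidence': 0.73}]
top handle [{'location': [0.5486, -0.0395, 0.1509], 'confidence': 0.97}]
top caciotta [{'location': [0.3317, 0.2132, 0.0004], 'confidence': 0.57}]
0.188 [[172.7 142.5]] [[179.1 195.8]]
0.19 [[168.3 145.8]] [[173. 194.]]
0.194 [[159.5 152.4]] [[160.9 190.5]]
```

View pics/s12.png

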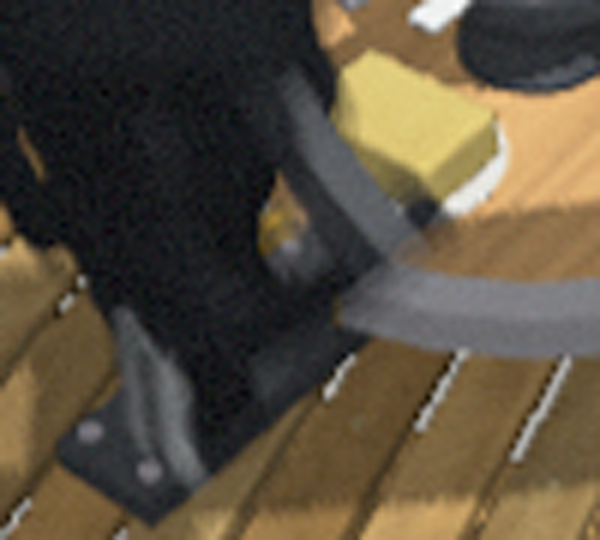

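View pics/t12.png

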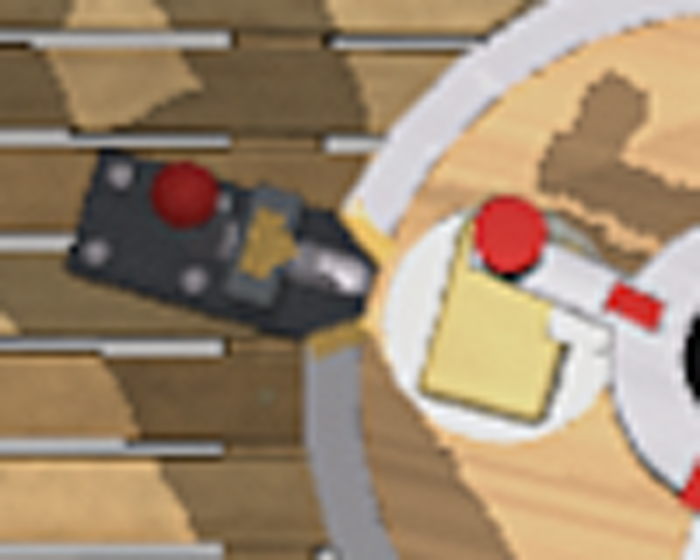

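Request:
drive_tool --series '[[[-0.03,0.04,0],[0,0,0]],[[-0.06,0.08,0],[0,0,0]],[[-0.09,0.12,0],[0,0,0]],[[-0.12,0.16,0],[0,0,0]],[[-0.12,0.16,0],[0,0,0]]]'

```text
time: 19.3
tool_pos: [0.3072, 0.4408, 0.2541]
tool_rot: [-0.001, 0.795, 0.607, -0.0]
contact_force: [-0.0, -0.9, -0.1]
gripper_width: -0.002
```

Run:
```python
from m import *
def red(im,box):
    x0,y0,x1,y1=box; b=im[y0:y1,x0:x1].astype(int); m=(b[:,:,2]>90)&(b[:,:,1]<50)&(b[:,:,0]<50)
    y,x=np.nonzero(m); return x.mean()+x0,y.mean()+y0,len(x)
t0=cv2.imread('pics/top0.png'); s0=cv2.imread('pics/side0.png')
t1=crop('top','t13.png',240,190,100,80,7); s1=crop('side','s13.png',245,220,110,100,6)
for c,a,b,box in(('top',t0,t1,(250,205,275,228)),('side',s0,s1,(255,265,290,300))):
    for im in(a,b):
        r=red(im,box); p=ray(c,r[:2],.126)[0]; d=p[:2]-A; print(c,r,p.round(4),np.hypot(*d).round(4))
print([ (x['location'],x['confidence']) for c in('side','top') for x in place_of(c,'bolt_post')[:1]])
```

```text
top (np.float64(257.0344827586207), np.float64(214.79310344827587), 58) [0.5702 0.0808 0.126 ] 0.2079
top (np.float64(266.1551724137931), np.float64(217.0), 58) [0.5655 0.0606 0.126 ] 0.1872
side (np.float64(265.1894736842105), np.float64(279.4315789473684), 95) [0.5697 0.0843 0.126 ] 0.2111
side (np.float64(262.74468085106383), np.float64(288.72340425531917), 47) [0.5615 0.1083 0.126 ] 0.2324
[([0.5629, 0.0633, 0.1024], 0.72)]
```

View pics/s13.png

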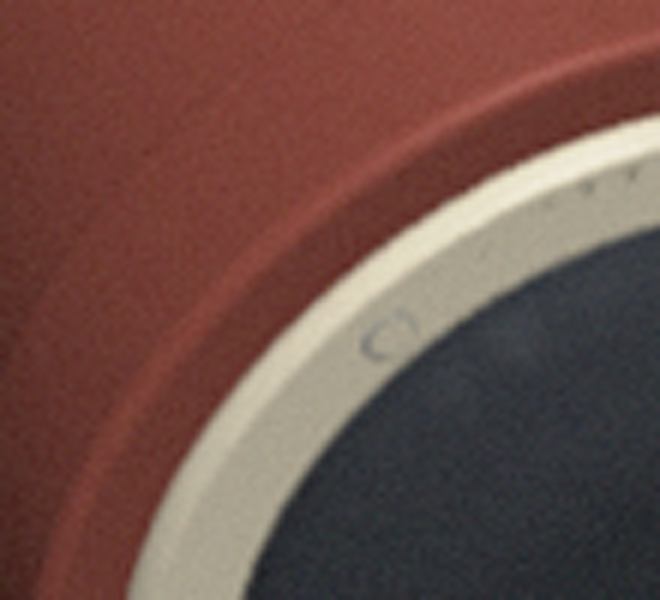

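Request:
drive_tool --series '[[[-0.03,0.033,0],[0,0,0]],[[-0.06,0.066,0],[0,0,0]],[[-0.09,0.1,0],[0,0,0]],[[-0.12,0.13,0],[0,0,0]],[[-0.15,0.165,0],[0,0,0]],[[-0.15,0.165,0],[0,0,0]]]'

```text
time: 20.1
tool_pos: [0.1587, 0.6045, 0.2538]
tool_rot: [-0.001, 0.796, 0.605, -0.0]
contact_force: [0.1, -0.9, -1.5]
gripper_width: 0.001
```

Run:
```python
from m import *
def red(im,box):
    x0,y0,x1,y1=box; b=im[y0:y1,x0:x1].astype(int); m=(b[:,:,2]>90)&(b[:,:,1]<50)&(b[:,:,0]<50)
    y,x=np.nonzero(m); return x.mean()+x0,y.mean()+y0,len(x)
s0=cv2.imread('pics/side0.png')
s1=crop('side','s14.png',245,210,110,100,6)
for im in(s0,s1):
    r=red(im,(255,260,290,300)); p=ray('side',r[:2],.124)[0]; d=p[:2]-A; print(r,p.round(4),np.hypot(*d).round(4))
for n in ('bolt_post','platter','stand','cap','handle'): print(n,[(x['location'],x['confidence']) for c in('side','top') for x in place_of(c,n)[:1]])
```

```text
(np.float64(265.1894736842105), np.float64(279.4315789473684), 95) [0.5709 0.0824 0.124 ] 0.2096
(np.float64(272.98850574712645), np.float64(273.735632183908), 87) [0.5651 0.0625 0.124 ] 0.1889
bolt_post [([0.5661, 0.0689, 0.1066], 0.82), ([0.5629, 0.0633, 0.1024], 0.72)]
platter [([0.5126, -0.1181, 0.0027], 0.71), ([0.5132, -0.1161, 0.0006], 0.79)]
stand [([0.5136, -0.1188, 0.0007], 0.87), ([0.5092, -0.1161, 0.0013], 0.66)]
cap [([0.5128, -0.1195, 0.1537], 0.73), ([0.5177, -0.1191, 0.1587], 0.77)]
handle [([0.5465, -0.0456, 0.1487], 0.92), ([0.5508, -0.0401, 0.1511], 0.77)]
```

View pics/s14.png

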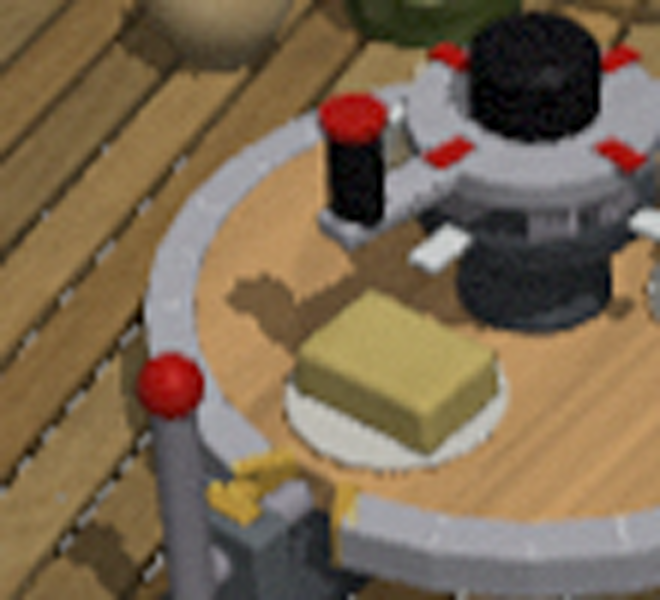

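```bash
python3 -c "
from plant import *
print(job_done(), state()['time'])"
```

```text
the job is handed in; nothing more can be done
the job is handed in; nothing more can be done
```

The job is done and handed in at about 20 s, with the arm clear of everything. There is no verdict back.

**What I did, in order**
1. I turned the raised crank about 40° counter-clockwise, until the red marks lay over the white tabs.
2. I pressed the cap down until it stopped hard with about 18 N on it.
3. Pushing only on the crank handle, I turned the carousel about 93° clockwise until the yellow block stood at the bolt.
4. I pushed the bolt in until it stopped hard with about 20 N on the tool.

**Last checks**
- **Head:** the tool stopped at 0.157 m, which is the stated home height. Later camera estimates of the cap were 0.154 and 0.159 m.
- **Bolt:** the post's ball measured 187 mm (top camera) and 189 mm (side camera) from the axis, against 188 mm fully in. The travel I measured was 20.7 mm, so "fully in" depends on the bolt having started about 3 mm in. That fits its stated starting range and the hard stop.
- **Disagreement:** the network's bolt estimate from the side picture was less far in, about 194 mm from the axis. I trusted the ball measurements and the hard stop over it.
- **Loose items:** I never aimed at or touched the caciotta, scamorza or tub. The caciotta measured the same near the end as at the start; I did not re-measure the other two.

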